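# Set the telescopic speaker arm to its third hole

### The job

On the speaker T-bar stand the right-hand arm has been left between two holes. Draw it out to its third hole, the setting of the left arm, so that its brass snap button stands fully out and locks it. Feel for each click: press the button in flush to let the arm pass, and do not pull the arm hard against a button that is out; leave the left arm and the things on the counter alone.

Things in the scene. Friction and masses are not known exactly. Their poses are not given: they have to be found in the camera images.
- stand: Speaker T-bar stand, screwed to the counter: base 200 x 260 x 8 mm, post, black clamp block (48 x 60 x 44) holding a level dark inner tube, 24 mm square, to each side. Origin: centre of the base's underside, under the block's middle. x: its front (speakers, buttons and holes face there, away from the robot); y: along the tubes to the left; z up. The tubes' axis is 140 mm above the counter.
- right_arm: Right arm: aluminium sleeve 30 x 30 mm sliding on the inner tube along the stand's y (outward -y), with a speaker box (96 x 84 x 119 high) on its outer end; 0.6 to 1 kg, slides stiffly, at 6.5 N. Origin: on the tube axis at hole 1; axes as the stand's. The sleeve runs from y = +90 to -176 mm; the box stands on top of it beyond y = -100, up to z = +134 mm.
- hole2 (a point): Middle of the right arm's second hole, in the sleeve's front face. The holes are 13.5 mm round, in a wall 2.5 mm thick, at mid-height, in the arm's frame at x = +15 mm and y = 0 (hole 1, next to the speaker), +35 (hole 2), +70 mm (hole 3).
- hole3 (a point): Middle of the right arm's third hole, in the sleeve's front face, the one nearest to the post. The button must end in this one.
- right_button (a joint): Press depth (m) of the right snap button, a brass round-ended spring pin 12 mm across, pushing to the front: 0 = sprung out through a hole, 6.5 mm proud of the sleeve, which it locks (0.75 mm play); 0.0065 flush with the sleeve; 0.009 hidden under its wall. 2.5 N moves it, 5 N holds it flush. The sleeve must not load it with more than 25 N.
- clamp (a point): Right end of the clamp block, on the tube axis (y = -30 mm of the stand). The tube held there carries the button, whose place along it is not measured: at the start hidden under the sleeve, 9 to 26 mm from hole 1 towards hole 2. A pad that pinches the sleeve over the button holds it flush; then 15 to 25 N draws its round end under the wall, where it stays till the next uncovered hole meets it, springs out and stops the sleeve.
- left_arm: Left arm, the mirror image of the right one, locked in its third hole by its own button. Origin: on the tube axis at its hole 1.
- driver_center (a point): Bystander: loose loudspeaker driver lying face up on the counter, 102 mm across, 46 mm high; point at its centre.
- carton_center (a point): Bystander: white carton 100 x 100 x 75 mm on the counter; point at its centre.
- tray_center (a point): Bystander: clear compartment tray of plugs, 110 x 140 x 45 mm, with yellow cards standing 55 mm high; point at its centre.
- screwdriver: Bystander: screwdriver lying on the counter.

How it is judged:
At the end, for the whole second after the job is handed in: The right arm stands still at its third hole with its button sprung out through that hole (pressed in by less than 2 mm); the left arm is within 3 mm of where it was (y of right_arm in the frame of stand between -0.208 and -0.18 m and value of joint right_button below 0.002 m and linear speed of right_arm below 0.01 m/s and distance of left_arm from where it was at the start of the episode below 0.003 m); the robot touches nothing.
It fails at once if the right arm is pulled against its button with more than 25 N (contact force between right_button and right_arm above 25 N).
It fails at once if the left arm is shifted by more than 3 mm (distance of left_arm from where it was at the start of the episode above 0.003 m).
It fails at once if a thing lying on the counter is pushed by more than 15 mm (distance of any of driver_center, carton_center, tray_center, screwdriver from where it was at the start of the episode above 0.015 m).
It also fails if it takes over 48 s, if anything falls off the work surface, if the arm or the gripper's body presses on something with over 40 N, if the wrist force passes 120 N, or if a joint passes its speed limit or range.

### The arm

A 6-joint arm with a two-finger parallel gripper is mounted at the origin on the work surface. World frame = base frame: x ahead of the robot, y to its left, z up, the work surface at z = 0. Lengths are in m, angles in rad, forces in N, time in s.
With the tool pointing down it reaches from about 0.375 to 0.975 m from the base axis. Payload 3.8 kg.
Tool frame: the origin (TCP) lies midway between the tips of the shut fingers; the grasp point (between the pads) lies 19 mm behind it; z points along the fingers, y is the direction in which the jaws open and shut (so a half turn about z gives the same grasp; the last joint's range is limited). The gripper opens to 85 mm and grips with 20 to 120 N. Pads are 22 mm wide; open, the fingers measure 114 mm over their backs; the gripper's body (76 mm by 85 mm) begins 54 mm behind the grasp point. The pads swing forward as they close: fully open they stand 13 mm farther back than shut.
Start: joints at [1.28, 0.264, 1.604, -0, 1.274, -0.037], TCP at [0.169, 0.653, 0.231] pointing down, gripper open.
Joint ranges: [-2.63, 2.63], [-0.94, 2.18], [0.31, 2.57], [-1.31, 4.45], [0, 2.66], [-2.55, 2.55]. Speed limits (rad/s): [2.57, 2.57, 3.14, 3.14, 3.14, 3.14].

### API

Orientations are given as a rotation vector (axis times angle).
In Python, from workcell import bot gives the robot as it stands.
- The arm moves only by the shell command python3 -m inch 'ROWS' [FORCE]. ROWS is JSON, a list of rows, each an object of numbers: "dx", "dy", "dz": the shift along the tool's x, y, z in m; "ax", "ay", "az": the turn, a rotation vector about the tool's x, y, z in degrees; "fingers": the opening, from -1 (shut) to 1 (fully open). A call has 1 to 20 rows; each row is the pose to reach, as a shift and turn from the pose measured when the call began, along the tool's axes at that moment; what a row does not reach only later rows make up. A row lasts 1/8 s, in which the tool goes at most 62.5 mm and 10.7 degrees, less where a joint would pass 70% of its speed; a pose out of reach is approached as far as the arm can. A call with a gripper value outside its range is refused whole. The fingers move at their own pace and stop on an object; FORCE is the grip in N (left out, the last holds). Time passes only in rows, so rows that repeat a pose let the fingers close. It gives the time, the measured TCP pose, the force and the opening at its end, in the units of the state.
- bot.read_state(): the state, without advancing time (a new reading comes with each control period).
- bot.read_camera(name): name is "side" or "top" or "wrist"; returns (picture, depth): 480x640x3 uint8, blue, green, red; 480x640 float32, m along the optical axis (not along the pixel's ray), 0 where there is no reading.
- bot.get_calibration(name): a dict with "intrinsics" (3x3 intrinsics, pixels), "distortion" ([k1, k2, p1, p2, k3] as OpenCV has them; the pictures are not rectified), "view" (4x4, takes a point from world to camera coordinates). Camera axes: x right, y down, z forward; pixel columns grow to the right and rows downward; lengths in m; the calibration is good to about 2 mm. A picture is of the moment at which its call begins: read the wrist's pose just before it. get_calibration takes no time and is no camera call; for the wrist camera it gives the pose at the moment of the call.
- bot.finish_job(): hands the job in, once; it reports no verdict.
Trained networks look in the newest picture that a camera, given by its name, has taken for a name from the list of things; names that differ only in an ending like _2 or _b are one class to them, and where a whole thing is asked for, a point or a joint stands for the part that bears it (a point fixed in the world has none). Each returns a list of dicts, best first, with "p" (0 to 1); they miss things now and then, are a little off and sometimes report something else, mostly with a low value. They report only what shows in the picture. A call takes as long as a camera call.
- bot.masks_of(camera, thing): "region" (480x640 bool, what is visible of it) and "box" ([left, top, right, bottom] in pixels, round what is visible of it).
The state is a dict: "time": time; "q": joint angles; "joint_vel": joint speeds; "joint_torque": joint torques, N m; "tool_pos": TCP position; "tcp_rot": TCP orientation; "wrist_force": force on the tool from outside, world axes, zero at the start; "torque": the same for the moment, N m; "width": opening from 0.0 (shut) to 1.0 (fully open).
Only numpy, scipy, OpenCV 4.12 (cv2) and the standard library are available. Lean on these libraries where they do the work, as an engineer would, in place of code of your own. Each camera call takes 0.05 s, during which the arm holds its last target. There are 200 camera calls.

## Working session

There is one attempt and no reset: what is moved stays moved. The work goes in short steps, Python scripts to look and compute and a shell command to move; the robot and the scene stay as the last step left them, time stands still between calls to the robot, and variables do not carry over. Pictures are saved under pics/ and viewed, about 8 in all and at most 12, crops included, and the job is handed in when it is done.

```bash
mkdir -p pics; ls; cat > h.py <<'E'
import numpy as np, cv2
from workcell import bot
def snap(cam):
    c=bot.get_calibration(cam); im,d=bot.read_camera(cam); return im,d,c
def pts(d,c,mask):
    v,u=np.nonzero(mask&(d>0)); z=d[v,u]
    K=np.array(c["intrinsics"],float);D=np.array(c["distortion"],float)
    n=cv2.undistortPoints(np.stack([u,v],1).astype(np.float64).reshape(-1,1,2),K,D).reshape(-1,2)
    P=np.c_[n*z[:,None],z]; T=np.linalg.inv(np.array(c["view"]))
    return P@T[:3,:3].T+T[:3,3]
def proj(p,c):
    V=np.array(c["view"]);q=np.atleast_2d(p)@V[:3,:3].T+V[:3,3]
    return cv2.projectPoints(q,np.zeros(3),np.zeros(3),np.array(c["intrinsics"],float),np.array(c["distortion"],float))[0].reshape(-1,2)
E
python3 - <<'E'
from h import *
print(bot.read_state())
for cam in ("side","top"):
    im,d,c=snap(cam); cv2.imwrite(f"pics/{cam}0.png",im)
    T=np.linalg.inv(np.array(c["view"])); print(cam,T[:3,3].round(3),T[:3,2].round(3))
    for t in ("stand","right_arm","left_arm","driver_center","carton_center","tray_center","screwdriver","right_button"):
        for r in bot.masks_of(cam,t)[:2]:
            P=pts(d,c,r["region"])
            print(t,round(r["p"],2),np.array(r["box"]).round(),len(P), len(P) and np.percentile(P,[2,50,98],axis=0).round(3).tolist())
E
```

```text
pics
{'time': 0.0, 'q': array([ 1.28010079e+00,  2.64746252e-01,  1.60538690e+00, -1.94630885e-05,
        1.27370224e+00, -3.68900742e-02]), 'joint_vel': array([-6.14091085e-04,  3.65346747e-04, -1.02042087e-03, -2.07106011e-03,
        3.36129340e-05, -6.16286926e-04]), 'joint_torque': array([-3.57153181e-05, -5.15115380e+01, -3.67314792e+01, -2.31732236e-05,
        1.31721739e-02, -3.46671538e-05]), 'tool_pos': array([0.16927507, 0.65266731, 0.22995972]), 'tcp_rot': array([-0.39755437, -3.11598467,  0.00348011]), 'wrist_force': array([0.09083357, 0.35598611, 0.06174495]), 'torque': array([-0.00154466, -0.01739428,  0.00140666]), 'width': 1.000708823895169}
side [ 0.092 -0.39   0.634] [ 0.538  0.533 -0.652]
stand 0.59 [194.  75. 592. 349.] 31785 [[0.476, -0.323, 0.006], [0.549, -0.065, 0.155], [0.639, 0.355, 0.274]]
left_arm 0.72 [198.  75. 321. 204.] 6272 [[0.532, 0.117, 0.116], [0.565, 0.302, 0.204], [0.63, 0.381, 0.274]]
left_arm 0.42 [363. 319. 464. 430.] 6975 [[0.409, -0.256, 0.003], [0.445, -0.212, 0.073], [0.511, -0.15, 0.076]]
driver_center 0.75 [464. 307. 502. 343.] 465 [
[... 911 characters left out ...]
.276]]
driver_center 0.93 [412. 163. 463. 213.] 1875 [[0.607, -0.278, 0.044], [0.651, -0.233, 0.049], [0.697, -0.189, 0.054]]
carton_center 0.67 [392. 248. 454. 310.] 3105 [[0.412, -0.253, 0.014], [0.462, -0.199, 0.076], [0.516, -0.15, 0.08]]
carton_center 0.23 [264. 306. 361. 320.] 694 [[0.385, -0.081, 0.013], [0.394, -0.027, 0.023], [0.407, 0.102, 0.029]]
tray_center 0.56 [174. 220. 245. 267.] 3021 [[0.496, 0.155, 0.003], [0.54, 0.231, 0.02], [0.585, 0.296, 0.054]]
screwdriver 0.82 [263. 304. 360. 320.] 768 [[0.384, -0.081, 0.001], [0.394, -0.027, 0.023], [0.41, 0.103, 0.029]]
right_button 0.39 [ 84. 156. 264. 236.] 6993 [[0.533, 0.119, 0.134], [0.574, 0.303, 0.247], [0.627, 0.379, 0.276]]
```

View pics/top0.png

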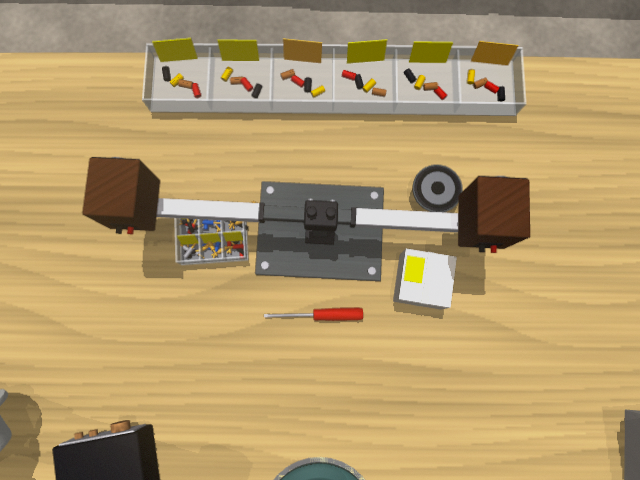

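View pics/side0.png

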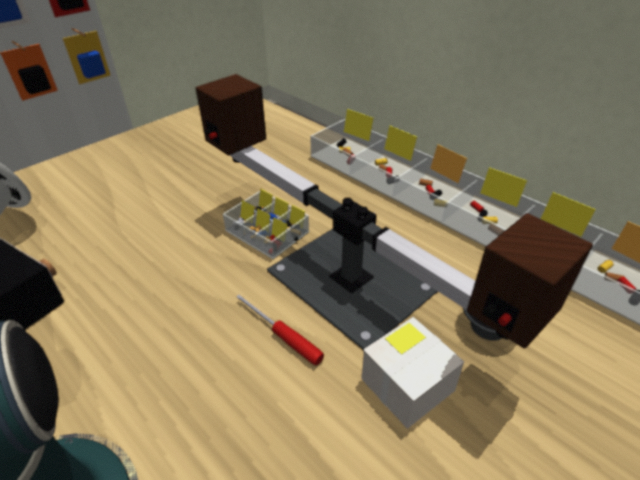

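```bash
cat > fit.py <<'E'
from h import *
im,d,c=snap("top")
P=pts(d,c,np.ones(d.shape,bool))
def box(m): return P[m]
# box tops z~.274, sleeve tops z~.155
for n,m in (("Rbox",(P[:,1]<-.12)&(abs(P[:,2]-.274)<.008)&(abs(P[:,0]-.56)<.08)),("Lbox",(P[:,1]>.12)&(abs(P[:,2]-.274)<.008)&(abs(P[:,0]-.58)<.08)),
 ("sleeves",(abs(P[:,2]-.155)<.005)&(abs(P[:,1])<.23)&(abs(P[:,0]-.57)<.08)),("block",(abs(P[:,2]-.162)<.006)&(abs(P[:,1])<.1)&(abs(P[:,0]-.57)<.08))):
    Q=P[m]; r=cv2.minAreaRect(Q[:,:2].astype(np.float32)*1000); print(n,len(Q),np.median(Q[:,2]).round(4),[np.round(x,1) for x in r])
E
python3 fit.py
```

```text
Rbox 3203 0.2747 [array([ 559.6, -283.3]), array([ 84.1, 100.2]), np.float64(87.4)]
Lbox 3159 0.274 [array([584.1, 339.9]), array([86.7, 99.6]), np.float64(87.6)]
sleeves 3549 0.1552 [array([570.4,   0. ]), array([460.8,  51.3]), np.float64(87.2)]
block 938 0.1616 [array([569.5,  -1.9]), array([197.5,  51.3]), np.float64(85.6)]
```

The pictures show the stand with the post block at about (320,215) in the top view. The right sleeve runs from (355,218) to (460,222), with its box at (497,212). The carton at (427,278) and the driver at (437,188) are below tool height. The hole faces point away from the cameras, so I'll place hole 2 from the box position.

```bash
cat > rel.py <<'E'
from h import *
from scipy.spatial.transform import Rotation as R
def rel(p,yaw_deg):
    "tool shift and turn to reach world p, tool z down, tool y along yaw_deg"
    s=bot.read_state(); Rc=R.from_rotvec(s["tcp_rot"]); a=np.radians(yaw_deg)
    y=np.array([np.cos(a),np.sin(a),0]); z=np.array([0,0,-1.]); x=np.cross(y,z)
    Rt=R.from_matrix(np.c_[x,y,z])
    print("shift",Rc.inv().apply(np.array(p)-s["tool_pos"]).round(4),"turn",np.degrees((Rc.inv()*Rt).as_rotvec()).round(2))
E
python3 -c "
from rel import *
rel([.567,-.106,.26],-2.4)"
```

```text
shift [-0.5754 -0.6352 -0.0287] turn [ 0.    0.   77.86]
```

```bash
python3 -m inch '[{"dz":-0.029},{"dx":-0.5754,"dy":-0.6352,"dz":-0.029,"az":77.9},{"dx":-0.5754,"dy":-0.6352,"dz":-0.029,"az":77.9},{"dx":-0.5754,"dy":-0.6352,"dz":-0.029,"az":77.9},{"dx":-0.5754,"dy":-0.6352,"dz":-0.029,"az":77.9},{"dx":-0.5754,"dy":-0.6352,"dz":-0.029,"az":77.9},{"dx":-0.5754,"dy":-0.6352,"dz":-0.029,"az":77.9},{"dx":-0.5754,"dy":-0.6352,"dz":-0.029,"az":77.9},{"dx":-0.5754,"dy":-0.6352,"dz":-0.029,"az":77.9},{"dx":-0.5754,"dy":-0.6352,"dz":-0.029,"az":77.9},{"dx":-0.5754,"dy":-0.6352,"dz":-0.029,"az":77.9},{"dx":-0.5754,"dy":-0.6352,"dz":-0.029,"az":77.9},{"dx":-0.5754,"dy":-0.6352,"dz":-0.029,"az":77.9},{"dx":-0.5754,"dy":-0.6352,"dz":-0.029,"az":77.9},{"dx":-0.5754,"dy":-0.6352,"dz":-0.029,"az":77.9},{"dx":-0.5754,"dy":-0.6352,"dz":-0.029,"az":77.9},{"dx":-0.5754,"dy":-0.6352,"dz":-0.029,"az":77.9},{"dx":-0.5754,"dy":-0.6352,"dz":-0.029,"az":77.9}]'
python3 - <<'E'
from h import *
im,d,c=snap("wrist"); cv2.imwrite("pics/w1.png",im)
P=pts(d,c,np.ones(d.shape,bool)); 
T=np.linalg.inv(np.array(c["view"])); print(T[:3,3].round(3),T[:3,:3].round(2).tolist())
Q=P[(abs(P[:,2]-.155)<.004)&(abs(P[:,0]-.565)<.05)&(P[:,1]<-.03)]; r=cv2.minAreaRect(Q[:,:2].astype(np.float32)*1000); print("sleeve",len(Q),np.median(Q[:,2]),r, np.percentile(Q[:,1],[0.5,99.5]))
Q=P[(P[:,2]>.17)&(P[:,2]<.30)&(P[:,1]<-.2)&(P[:,1]>-.4)]; print("box",len(Q),len(Q) and np.percentile(Q,[1,50,99],axis=0).round(4))
Q=P[(abs(P[:,2]-.162)<.004)&(abs(P[:,1])<.06)&(abs(P[:,0]-.57)<.06)]; r=cv2.minAreaRect(Q[:,:2].astype(np.float32)*1000) if len(Q) else 0; print("block",len(Q),r)
E
```

```text
[0.089 0.674 0.374] [[0.25, 0.92, 0.31], [0.97, -0.24, -0.08], [-0.0, 0.32, -0.95]]invalid input at $[0]: expected keys dx, dy, dz, ax, ay, az, fingers
  return _methods._mean(a, axis=axis, dtype=dtype,
  ret = ret.dtype.type(ret / rcount)
Traceback (most recent call last):
IndexError: index -1 is out of bounds for axis 0 with size 0
```

View pics/w1.png

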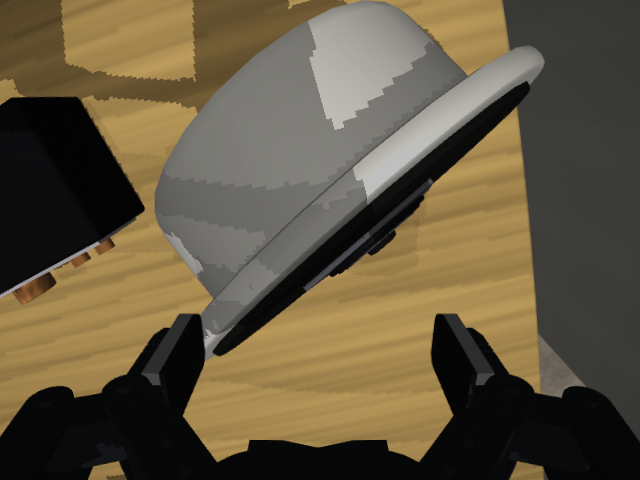

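The call was refused because every row needs all the keys. The picture shows a hat and a black box near the start pose, so I'll check what stands along the way before moving.

```bash
python3 - <<'E'
from h import *
im,d,c=snap("wrist"); P=pts(d,c,np.ones(d.shape,bool)); m=np.arange(d.size)
ok=d>0
U=np.tile(np.arange(640),(480,1))[ok]; V=np.repeat(np.arange(480)[:,None],640,1)[ok]
for n,m in (("black",(U<140)&(V<290)&(P[:,2]>.02)),("hat",(U>150)&(U<540)&(V<340)&(P[:,2]>.02))):
    print(n,np.percentile(P[m],[1,50,99],axis=0).round(3).tolist())
E
```

```text
black [[0.028, 0.391, 0.022], [0.102, 0.466, 0.089], [0.171, 0.488, 0.091]]
hat [[0.055, 0.588, 0.143], [0.108, 0.669, 0.207], [0.179, 0.761, 0.257]]
```

```bash
python3 -m inch '[{"dx":0,"dy":0,"dz":-0.06,"ax":0,"ay":0,"az":0,"fingers":1},{"dx":0,"dy":0,"dz":-0.09,"ax":0,"ay":0,"az":0,"fingers":1},{"dx":-0.5754,"dy":-0.6352,"dz":-0.09,"ax":0,"ay":0,"az":77.9,"fingers":1},{"dx":-0.5754,"dy":-0.6352,"dz":-0.09,"ax":0,"ay":0,"az":77.9,"fingers":1},{"dx":-0.5754,"dy":-0.6352,"dz":-0.09,"ax":0,"ay":0,"az":77.9,"fingers":1},{"dx":-0.5754,"dy":-0.6352,"dz":-0.09,"ax":0,"ay":0,"az":77.9,"fingers":1},{"dx":-0.5754,"dy":-0.6352,"dz":-0.09,"ax":0,"ay":0,"az":77.9,"fingers":1},{"dx":-0.5754,"dy":-0.6352,"dz":-0.09,"ax":0,"ay":0,"az":77.9,"fingers":1},{"dx":-0.5754,"dy":-0.6352,"dz":-0.09,"ax":0,"ay":0,"az":77.9,"fingers":1},{"dx":-0.5754,"dy":-0.6352,"dz":-0.09,"ax":0,"ay":0,"az":77.9,"fingers":1},{"dx":-0.5754,"dy":-0.6352,"dz":-0.09,"ax":0,"ay":0,"az":77.9,"fingers":1},{"dx":-0.5754,"dy":-0.6352,"dz":-0.09,"ax":0,"ay":0,"az":77.9,"fingers":1},{"dx":-0.5754,"dy":-0.6352,"dz":-0.09,"ax":0,"ay":0,"az":77.9,"fingers":1},{"dx":-0.5754,"dy":-0.6352,"dz":-0.09,"ax":0,"ay":0,"az":77.9,"fingers":1},{"dx":-0.5754,"dy":-0.6352,"dz":-0.09,"ax":0,"ay":0,"az":77.9,"fingers":1},{"dx":-0.5754,"dy":-0.6352,"dz":-0.09,"ax":0,"ay":0,"az":77.9,"fingers":1},{"dx":-0.5754,"dy":-0.6352,"dz":-0.05,"ax":0,"ay":0,"az":77.9,"fingers":1},{"dx":-0.5754,"dy":-0.6352,"dz":-0.029,"ax":0,"ay":0,"az":77.9,"fingers":1},{"dx":-0.5754,"dy":-0.6352,"dz":-0.029,"ax":0,"ay":0,"az":77.9,"fingers":1}]'
cat > look.py <<'E'
from h import *
import sys
im,d,c=snap("wrist"); cv2.imwrite("pics/%s.png"%sys.argv[1],im)
P=pts(d,c,np.ones(d.shape,bool)); print(bot.read_state()["tool_pos"].round(4))
def rect(n,m):
    Q=P[m]; print(n,len(Q)); 
    if len(Q)>20: print("  ",[np.round(x,1) for x in cv2.minAreaRect(Q[:,:2].astype(np.float32)*1000)],np.percentile(Q,[1,50,99],axis=0).round(4).tolist())
rect("sleeve",(abs(P[:,2]-.155)<.004)&(abs(P[:,0]-.565)<.05)&(P[:,1]<-.035))
rect("box",(P[:,2]>.17)&(P[:,2]<.30)&(P[:,1]<-.2)&(P[:,1]>-.4)&(P[:,0]>.45))
rect("block",(abs(P[:,2]-.162)<.004)&(abs(P[:,1])<.06)&(abs(P[:,0]-.57)<.06))
E
python3 look.py w2
```

```text
time: 3.42
tool_pos: [0.5655, -0.1058, 0.2579]
tcp_rot: [-2.266, -2.17, 0.004]
wrist_force: [-1.2, -0.5, -0.4]
width: 1.003
[ 0.5665 -0.1059  0.2598]
sleeve 12691
   [array([ 561.6, -140.8]), array([212.4,  31.4]), np.float64(87.9)] [[0.5448, -0.2432, 0.1513], [0.562, -0.1239, 0.1547], [0.5783, -0.0373, 0.1563]]
box 3027
   [array([ 560.7, -242.8]), array([ 15.2, 101.6]), np.float64(81.1)] [[0.5108, -0.2462, 0.1702], [0.5582, -0.2411, 0.1809], [0.6061, -0.2387, 0.1937]]
block 7077
   [array([568.6,   1.7]), array([55.7, 50.9]), np.float64(87.4)] [[0.544, -0.0253, 0.1585], [0.5674, 0.0028, 0.1614], [0.5908, 0.0285, 0.1632]]
```

View pics/w2.png

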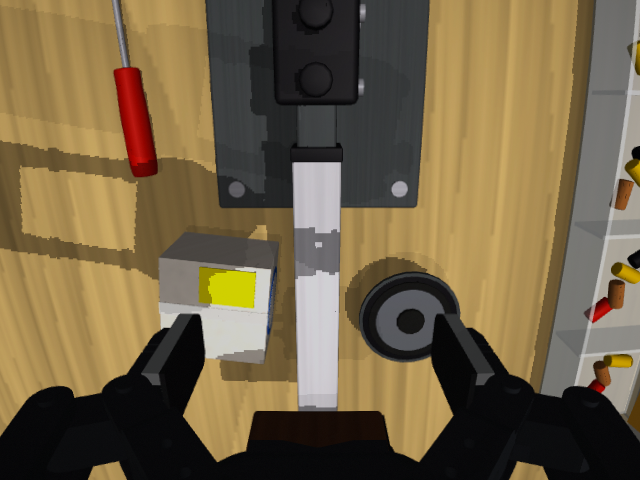

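The wrist view shows the sleeve centred at column 317. Its capped inner end is at row 147 and the box face at row 410, and nothing obstructs the fingers. Next I'll work out the end positions and the shift to hole 2.

```bash
python3 - <<'E'
from rel import *
im,d,c=snap("wrist")
K=np.array(c["intrinsics"]);D=np.array(c["distortion"]);T=np.linalg.inv(np.array(c["view"]))
px=np.array([[317,147],[317,160],[318,410],[293,300],[341,300.]])
n=cv2.undistortPoints(px.reshape(-1,1,2),K,D).reshape(-1,2); r=np.c_[n,np.ones(len(n))]@T[:3,:3].T
print((T[:3,3]+r*((.155-T[2,3])/r[:,2:])).round(4))
rel([.5635,-.1065,.118],-2.4)
E
```

```text
[[ 0.567  -0.0506  0.155 ]
 [ 0.5667 -0.0584  0.155 ]
 [ 0.5592 -0.2477  0.155 ]
 [ 0.5462 -0.1523  0.155 ]
 [ 0.5789 -0.1536  0.155 ]]
shift [-0.0007 -0.0038  0.1431] turn [ 0.04  0.01 -0.04]
```

```bash
python3 -m inch '[{"dx":0,"dy":-0.003,"dz":0.05,"ax":0,"ay":0,"az":0,"fingers":1},{"dx":0,"dy":-0.003,"dz":0.1,"ax":0,"ay":0,"az":0,"fingers":1},{"dx":0,"dy":-0.003,"dz":0.13,"ax":0,"ay":0,"az":0,"fingers":1},{"dx":0,"dy":-0.003,"dz":0.143,"ax":0,"ay":0,"az":0,"fingers":1},{"dx":0,"dy":-0.003,"dz":0.143,"ax":0,"ay":0,"az":0,"fingers":0.2},{"dx":0,"dy":-0.003,"dz":0.143,"ax":0,"ay":0,"az":0,"fingers":-0.1},{"dx":0,"dy":-0.003,"dz":0.143,"ax":0,"ay":0,"az":0,"fingers":-1},{"dx":0,"dy":-0.003,"dz":0.143,"ax":0,"ay":0,"az":0,"fingers":-1},{"dx":0,"dy":-0.003,"dz":0.143,"ax":0,"ay":0,"az":0,"fingers":-1},{"dx":0,"dy":-0.003,"dz":0.143,"ax":0,"ay":0,"az":0,"fingers":-1}]' 60
python3 - <<'E'
from h import *
im,d,c=snap("wrist"); cv2.imwrite("pics/w3.png",im); s=bot.read_state(); print({k:np.round(s[k],4) for k in("time","tool_pos","tcp_rot","wrist_force","torque","width")})
im,d,c=snap("side"); cv2.imwrite("pics/s3.png",cv2.resize(im[150:400,280:600],None,fx=2,fy=2))
E
```

```text
time: 4.78
tool_pos: [0.5644, -0.1061, 0.1202]
tcp_rot: [2.267, 2.173, 0.0]
wrist_force: [-4.5, 0.0, 7.8]
width: 0.345
{'time': np.float64(4.825), 'tool_pos': array([ 0.5644, -0.1061,  0.1202]), 'tcp_rot': array([2.2667e+00, 2.1734e+00, 4.0000e-04]), 'wrist_force': array([-4.4484,  0.2589,  8.0426]), 'torque': array([0.0953, 0.8051, 0.0721]), 'width': np.float64(0.3406)}
```

View pics/s3.png

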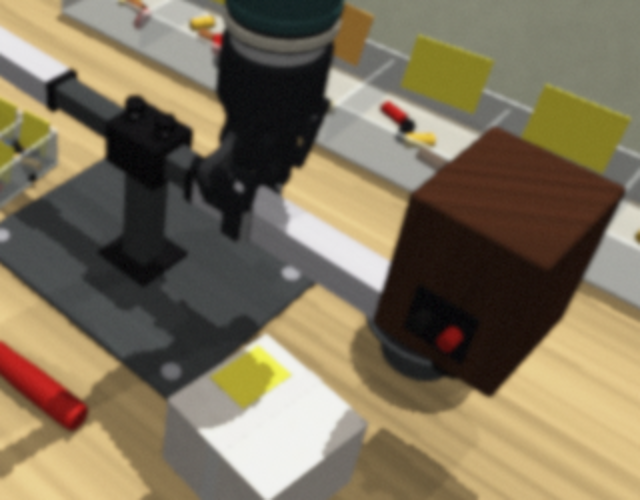

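Gripped: the opening is 29 mm and the pads sit over hole 2. Now I'll draw outward (−x of the tool). No click can come in the first 8 mm.

```bash
python3 -m inch '[{"dx":-0.002,"dy":0,"dz":0,"ax":0,"ay":0,"az":0,"fingers":-1},{"dx":-0.004,"dy":0,"dz":0,"ax":0,"ay":0,"az":0,"fingers":-1},{"dx":-0.006,"dy":0,"dz":0,"ax":0,"ay":0,"az":0,"fingers":-1},{"dx":-0.007,"dy":0,"dz":0,"ax":0,"ay":0,"az":0,"fingers":-1},{"dx":-0.007,"dy":0,"dz":0,"ax":0,"ay":0,"az":0,"fingers":-1}]'; python3 -m inch '[{"dx":-0.001,"dy":0,"dz":0,"ax":0,"ay":0,"az":0,"fingers":-1},{"dx":-0.0015,"dy":0,"dz":0,"ax":0,"ay":0,"az":0,"fingers":-1}]'
```

```text
time: 5.5
tool_pos: [0.5641, -0.1108, 0.1204]
tcp_rot: [-2.267, -2.173, -0.004]
wrist_force: [0.8, 7.7, -2.0]
width: 0.341
time: 5.75
tool_pos: [0.5641, -0.1108, 0.1204]
tcp_rot: [-2.265, -2.172, -0.007]
wrist_force: [0.7, 7.9, -2.6]
width: 0.342
```

The arm is compliant at about 3.3 N/mm of lead, so the lead sets the pulling force. I'll carry on in small steps.

```bash
python3 -m inch '[{"dx":-0.003,"dy":0,"dz":0,"ax":0,"ay":0,"az":0,"fingers":-1},{"dx":-0.0045,"dy":0,"dz":0,"ax":0,"ay":0,"az":0,"fingers":-1},{"dx":-0.0045,"dy":0,"dz":0,"ax":0,"ay":0,"az":0,"fingers":-1}]'; python3 -m inch '[{"dx":-0.003,"dy":0,"dz":0,"ax":0,"ay":0,"az":0,"fingers":-1},{"dx":-0.0045,"dy":0,"dz":0,"ax":0,"ay":0,"az":0,"fingers":-1},{"dx":-0.0045,"dy":0,"dz":0,"ax":0,"ay":0,"az":0,"fingers":-1}]';  python3 -m inch '[{"dx":-0.003,"dy":0,"dz":0,"ax":0,"ay":0,"az":0,"fingers":-1},{"dx":-0.0045,"dy":0,"dz":0,"ax":0,"ay":0,"az":0,"fingers":-1},{"dx":-0.0045,"dy":0,"dz":0,"ax":0,"ay":0,"az":0,"fingers":-1}]'
```

```text
time: 6.12
tool_pos: [0.564, -0.1138, 0.1204]
tcp_rot: [-2.264, -2.172, -0.009]
wrist_force: [0.3, 7.7, -2.4]
width: 0.344
time: 6.5
tool_pos: [0.5639, -0.1166, 0.1204]
tcp_rot: [-2.263, -2.171, -0.012]
wrist_force: [0.8, 8.0, -2.4]
width: 0.339
time: 6.88
tool_pos: [0.5638, -0.12, 0.1204]
tcp_rot: [-2.262, -2.17, -0.014]
wrist_force: [0.5, 5.7, -2.2]
width: 0.342
```

```bash
python3 -m inch '[{"dx":-0.003,"dy":0,"dz":0,"ax":0,"ay":0,"az":0,"fingers":-1},{"dx":-0.004,"dy":0,"dz":0,"ax":0,"ay":0,"az":0,"fingers":-1},{"dx":-0.004,"dy":0,"dz":0,"ax":0,"ay":0,"az":0,"fingers":-1}]'; python3 -m inch '[{"dx":-0.003,"dy":0,"dz":0,"ax":0,"ay":0,"az":0,"fingers":-1},{"dx":-0.004,"dy":0,"dz":0,"ax":0,"ay":0,"az":0,"fingers":-1},{"dx":-0.004,"dy":0,"dz":0,"ax":0,"ay":0,"az":0,"fingers":-1}]';  python3 -m inch '[{"dx":-0.003,"dy":0,"dz":0,"ax":0,"ay":0,"az":0,"fingers":-1},{"dx":-0.004,"dy":0,"dz":0,"ax":0,"ay":0,"az":0,"fingers":-1},{"dx":-0.004,"dy":0,"dz":0,"ax":0,"ay":0,"az":0,"fingers":-1}]'; python3 -c "
from rel import *
rel([.5635,-.12,.1204],-2.4)"
```

```text
time: 7.25
tool_pos: [0.5637, -0.1228, 0.1204]
tcp_rot: [-2.261, -2.169, -0.016]
wrist_force: [1.0, 6.2, -1.6]
width: 0.34
time: 7.62
tool_pos: [0.5636, -0.1249, 0.1204]
tcp_rot: [-2.259, -2.168, -0.019]
wrist_force: [1.8, 8.4, -1.2]
width: 0.35
time: 8.0
tool_pos: [0.5635, -0.127, 0.1204]
tcp_rot: [-2.257, -2.166, -0.023]
wrist_force: [1.2, 8.1, -1.4]
width: 0.342
shift [ 0.007  -0.0003  0.0001] turn [ 0.04 -1.1   0.04]
```

```bash
python3 -m inch '[{"dx":-0.003,"dy":0,"dz":0,"ax":0,"ay":-0.5,"az":0,"fingers":-1},{"dx":-0.004,"dy":0,"dz":0,"ax":0,"ay":-0.5,"az":0,"fingers":-1},{"dx":-0.004,"dy":0,"dz":0,"ax":0,"ay":-0.5,"az":0,"fingers":-1}]'; python3 -m inch '[{"dx":-0.003,"dy":0,"dz":0,"ax":0,"ay":-0.5,"az":0,"fingers":-1},{"dx":-0.004,"dy":0,"dz":0,"ax":0,"ay":-0.5,"az":0,"fingers":-1},{"dx":-0.004,"dy":0,"dz":0,"ax":0,"ay":-0.5,"az":0,"fingers":-1}]';  python3 -m inch '[{"dx":-0.003,"dy":0,"dz":0,"ax":0,"ay":-0.5,"az":0,"fingers":-1},{"dx":-0.004,"dy":0,"dz":0,"ax":0,"ay":-0.5,"az":0,"fingers":-1},{"dx":-0.004,"dy":0,"dz":0,"ax":0,"ay":-0.5,"az":0,"fingers":-1}]'
```

```text
time: 8.38
tool_pos: [0.5634, -0.1283, 0.1204]
tcp_rot: [-2.26, -2.168, -0.018]
wrist_force: [1.0, 9.6, -1.2]
width: 0.342
time: 8.75
tool_pos: [0.5634, -0.1288, 0.1204]
tcp_rot: [-2.262, -2.169, -0.014]
wrist_force: [1.0, 13.1, -0.8]
width: 0.343
time: 9.12
tool_pos: [0.5634, -0.1291, 0.1204]
tcp_rot: [-2.264, -2.169, -0.011]
wrist_force: [1.5, 13.2, -1.1]
width: 0.341
```

It stopped at a travel of 23 mm, which puts the button in hole 2 under the pads. I'll raise the pull gradually, staying below 25 N.

```bash
python3 -m inch '[{"dx":-0.003,"dy":0,"dz":0,"ax":0,"ay":-0.3,"az":0,"fingers":-1},{"dx":-0.005,"dy":0,"dz":0,"ax":0,"ay":-0.3,"az":0,"fingers":-1},{"dx":-0.005,"dy":0,"dz":0,"ax":0,"ay":-0.3,"az":0,"fingers":-1}]'; python3 -m inch '[{"dx":-0.004,"dy":0,"dz":0,"ax":0,"ay":-0.3,"az":0,"fingers":-1},{"dx":-0.0055,"dy":0,"dz":0,"ax":0,"ay":-0.3,"az":0,"fingers":-1},{"dx":-0.0055,"dy":0,"dz":0,"ax":0,"ay":-0.3,"az":0,"fingers":-1}]'
```

```text
time: 9.5
tool_pos: [0.5633, -0.1297, 0.1204]
tcp_rot: [-2.263, -2.167, -0.013]
wrist_force: [1.5, 15.5, 0.1]
width: 0.34
time: 9.88
tool_pos: [0.5632, -0.1328, 0.1204]
tcp_rot: [-2.263, -2.169, -0.011]
wrist_force: [1.4, 7.7, -1.9]
width: 0.344
```

The button went under at about 16 N and the force fell back to sliding friction. The next stop should be near y = −0.164.

```bash
python3 -m inch '[{"dx":-0.003,"dy":0,"dz":0,"ax":0,"ay":-0.3,"az":0,"fingers":-1},{"dx":-0.005,"dy":0,"dz":0,"ax":0,"ay":-0.3,"az":0,"fingers":-1},{"dx":-0.005,"dy":0,"dz":0,"ax":0,"ay":-0.3,"az":0,"fingers":-1}]'; python3 -m inch '[{"dx":-0.004,"dy":0,"dz":0,"ax":0,"ay":-0.3,"az":0,"fingers":-1},{"dx":-0.006,"dy":0,"dz":0,"ax":0,"ay":-0.3,"az":0,"fingers":-1},{"dx":-0.006,"dy":0,"dz":0,"ax":0,"ay":-0.3,"az":0,"fingers":-1}]'; python3 -m inch '[{"dx":-0.003,"dy":0,"dz":0,"ax":0,"ay":-0.3,"az":0,"fingers":-1},{"dx":-0.006,"dy":0,"dz":0,"ax":0,"ay":-0.3,"az":0,"fingers":-1},{"dx":-0.006,"dy":0,"dz":0,"ax":0,"ay":-0.3,"az":0,"fingers":-1}]'
```

```text
time: 10.25
tool_pos: [0.5632, -0.1358, 0.1204]
tcp_rot: [-2.264, -2.169, -0.009]
wrist_force: [0.8, 7.6, -1.4]
width: 0.344
time: 10.62
tool_pos: [0.563, -0.1398, 0.1204]
tcp_rot: [-2.265, -2.17, -0.007]
wrist_force: [1.3, 7.5, -1.6]
width: 0.347
time: 11.0
tool_pos: [0.5628, -0.1439, 0.1203]
tcp_rot: [-2.266, -2.17, -0.005]
wrist_force: [1.9, 5.9, -1.3]
width: 0.342
```

```bash
python3 -c "
from rel import *
im,d,c=snap('wrist'); cv2.imwrite('pics/w4.png',im)
rel([.5630,-.146,.1204],-2.4)"
```

```text
shift [-0.002   0.0003 -0.    ] turn [-0.02 -0.27 -0.08]
```

View pics/w4.png

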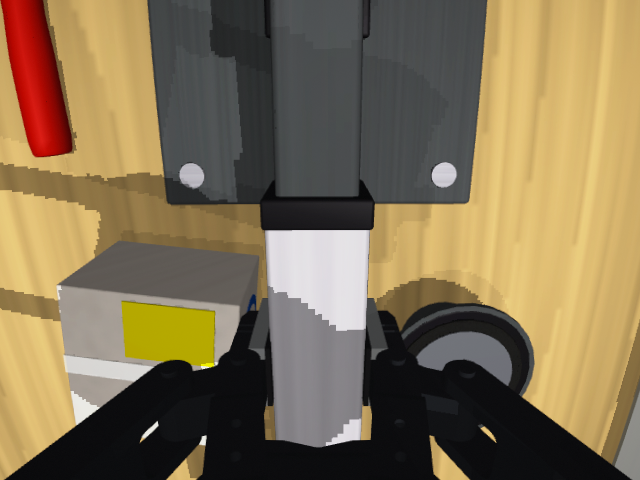

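The wrist view shows the sleeve still gripped, with its cap now well out from the block (row 200). I'll carry on, then go gently near −0.16.

```bash
python3 -m inch '[{"dx":-0.003,"dy":0,"dz":0,"ax":0,"ay":-0.2,"az":0,"fingers":-1},{"dx":-0.006,"dy":0,"dz":0,"ax":0,"ay":-0.2,"az":0,"fingers":-1},{"dx":-0.009,"dy":0,"dz":0,"ax":0,"ay":-0.2,"az":0,"fingers":-1},{"dx":-0.009,"dy":0,"dz":0,"ax":0,"ay":-0.2,"az":0,"fingers":-1}]'; python3 -m inch '[{"dx":-0.003,"dy":0,"dz":0,"ax":0,"ay":-0.2,"az":0,"fingers":-1},{"dx":-0.006,"dy":0,"dz":0,"ax":0,"ay":-0.2,"az":0,"fingers":-1},{"dx":-0.006,"dy":0,"dz":0,"ax":0,"ay":-0.2,"az":0,"fingers":-1}]'; python3 -m inch '[{"dx":-0.003,"dy":0,"dz":0,"ax":0,"ay":-0.2,"az":0,"fingers":-1},{"dx":-0.004,"dy":0,"dz":0,"ax":0,"ay":-0.2,"az":0,"fingers":-1},{"dx":-0.004,"dy":0,"dz":0,"ax":0,"ay":-0.2,"az":0,"fingers":-1}]'
```

```text
time: 11.55
tool_pos: [0.5625, -0.1512, 0.1203]
tcp_rot: [-2.267, -2.17, -0.005]
wrist_force: [0.7, 5.7, -0.7]
width: 0.339
time: 11.92
tool_pos: [0.5623, -0.1567, 0.1204]
tcp_rot: [-2.268, -2.172, -0.002]
wrist_force: [0.2, 0.9, -2.5]
width: 0.342
time: 12.3
tool_pos: [0.5621, -0.1601, 0.1203]
tcp_rot: [-2.269, -2.173, 0.001]
wrist_force: [1.4, 5.5, -3.0]
width: 0.342
```

```bash
python3 -m inch '[{"dx":-0.002,"dy":0,"dz":0,"ax":0,"ay":0,"az":0,"fingers":-1},{"dx":-0.0035,"dy":0,"dz":0,"ax":0,"ay":0,"az":0,"fingers":-1},{"dx":-0.0035,"dy":0,"dz":0,"ax":0,"ay":0,"az":0,"fingers":-1}]'; python3 -m inch '[{"dx":-0.002,"dy":0,"dz":0,"ax":0,"ay":0,"az":0,"fingers":-1},{"dx":-0.0035,"dy":0,"dz":0,"ax":0,"ay":0,"az":0,"fingers":-1},{"dx":-0.0035,"dy":0,"dz":0,"ax":0,"ay":0,"az":0,"fingers":-1}]'; python3 -m inch '[{"dx":-0.002,"dy":0,"dz":0,"ax":0,"ay":0,"az":0,"fingers":-1},{"dx":-0.0035,"dy":0,"dz":0,"ax":0,"ay":0,"az":0,"fingers":-1},{"dx":-0.0035,"dy":0,"dz":0,"ax":0,"ay":0,"az":0,"fingers":-1}]'
```

```text
time: 12.68
tool_pos: [0.562, -0.1618, 0.1203]
tcp_rot: [-2.268, -2.171, -0.003]
wrist_force: [1.4, 9.9, -0.7]
width: 0.345
time: 13.05
tool_pos: [0.562, -0.162, 0.1203]
tcp_rot: [-2.265, -2.168, -0.008]
wrist_force: [0.1, 15.8, 0.7]
width: 0.341
time: 13.42
tool_pos: [0.562, -0.162, 0.1203]
tcp_rot: [-2.262, -2.165, -0.014]
wrist_force: [1.7, 17.3, 0.9]
width: 0.342
```

It stopped hard at −0.162, a travel of 33 mm from hole 2 in line with the 35 mm pitch. I'll relax the pull, open the fingers, rise and look for the brass button.

```bash
python3 -m inch '[{"dx":0,"dy":0,"dz":0,"ax":0,"ay":0,"az":0,"fingers":-1},{"dx":0,"dy":0,"dz":0,"ax":0,"ay":0,"az":0,"fingers":-1},{"dx":0,"dy":0,"dz":0,"ax":0,"ay":0,"az":0,"fingers":1},{"dx":0,"dy":0,"dz":0,"ax":0,"ay":0,"az":0,"fingers":1},{"dx":0,"dy":0,"dz":0,"ax":0,"ay":0,"az":0,"fingers":1},{"dx":0,"dy":0,"dz":0,"ax":0,"ay":0,"az":0,"fingers":1},{"dx":0,"dy":0,"dz":-0.03,"ax":0,"ay":0,"az":0,"fingers":1},{"dx":0,"dy":0,"dz":-0.09,"ax":0,"ay":0,"az":0,"fingers":1},{"dx":0.02,"dy":0,"dz":-0.14,"ax":0,"ay":0,"az":0,"fingers":1},{"dx":0.04,"dy":0.06,"dz":-0.14,"ax":0,"ay":0,"az":0,"fingers":1},{"dx":0.06,"dy":0.12,"dz":-0.14,"ax":0,"ay":0,"az":0,"fingers":1},{"dx":0.06,"dy":0.12,"dz":-0.14,"ax":0,"ay":0,"az":0,"fingers":1}]'
python3 - <<'E'
from h import *
im,d,c=snap("wrist"); cv2.imwrite("pics/w5.png",im)
for r in bot.masks_of("wrist","right_button")[:2]: print(r["p"],r["box"])
im,d,c=snap("side")
for t in ("right_arm","left_arm","right_button"):
    for r in bot.masks_of("side",t)[:1]:
        print(t,r["p"],r["box"])
E
```

```text
time: 14.92
tool_pos: [0.6873, -0.1077, 0.2586]
tcp_rot: [-2.258, -2.167, -0.013]
wrist_force: [-1.0, -0.1, -0.0]
width: 1.002
0.51 [159.9, 253.2, 174.3, 270.6]
right_arm 0.6 [398.0, 235.6, 640.0, 378.5]
left_arm 0.9 [195.8, 73.6, 321.8, 205.4]
```

View pics/w5.png

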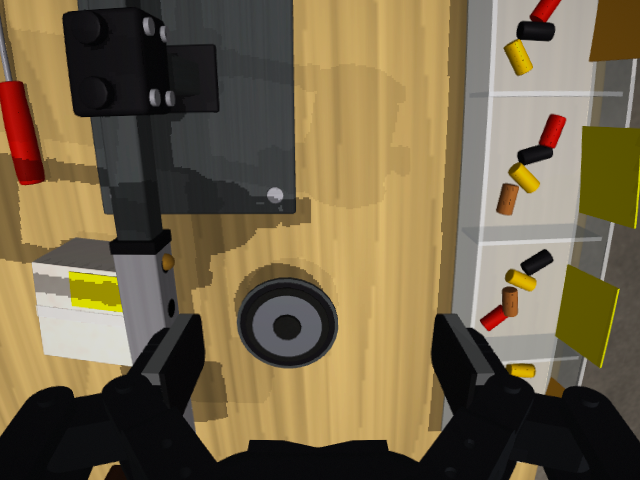

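The picture shows the brass button standing out of the hole nearest the post end at (168,262), and hole 2 empty at (171,307). Now for numeric checks of protrusion, arm position, left arm and bystanders.

```bash
python3 - <<'E'
from h import *
im,d,c=snap("wrist")
for r in bot.masks_of("wrist","right_button")[:1]:
    P=pts(d,c,r["region"]); print("button",r["p"],len(P),np.percentile(P,[2,50,98],axis=0).round(4).tolist())
P=pts(d,c,np.ones(d.shape,bool)); Q=P[(abs(P[:,2]-.14)<.006)&(P[:,1]<-.098)&(P[:,1]>-.2)&(abs(P[:,0]-.575)<.03)]; print("front face x",np.percentile(Q,[5,50,95],axis=0).round(4).tolist())
im,d,c=snap("top")
for t in ("driver_center","carton_center","tray_center","screwdriver","left_arm"):
    for r in bot.masks_of("top",t)[:1]:
        P=pts(d,c,r["region"]); print(t,round(r["p"],2),len(P),np.percentile(P,[2,50,98],axis=0).round(3).tolist())
P=pts(d,c,np.ones(d.shape,bool))
for n,m in (("Rbox",(P[:,1]<-.12)&(abs(P[:,2]-.274)<.008)&(abs(P[:,0]-.56)<.06)),("Lbox",(P[:,1]>.12)&(abs(P[:,2]-.274)<.008)&(abs(P[:,0]-.58)<.08))):
    print(n,cv2.minAreaRect(P[m][:,:2].astype(np.float32)*1000))
print(bot.read_state()["wrist_force"])
E
```

```text
button 0.74 138 [[0.5781, -0.1296, 0.1387], [0.581, -0.1248, 0.1435], [0.5839, -0.1208, 0.1466]]
front face x [[0.5747, -0.1671, 0.1348], [0.5767, -0.1277, 0.1413], [0.5824, -0.102, 0.1455]]
tray_center 0.62 3186 [[0.495, 0.155, 0.002], [0.54, 0.23, 0.02], [0.584, 0.296, 0.055]]
screwdriver 0.78 339 [[0.384, -0.017, 0.011], [0.393, 0.011, 0.019], [0.404, 0.106, 0.028]]
left_arm 0.7 7019 [[0.533, 0.119, 0.131], [0.574, 0.302, 0.247], [0.628, 0.379, 0.276]]
Rbox ((557.1144409179688, -338.7136535644531), (85.6384506225586, 99.74485778808594), 87.38623809814453)
Lbox ((584.0474243164062, 339.78363037109375), (86.24793243408203, 99.68876647949219), 87.96514129638672)
[ 0.4242228   0.60985644 -0.64260334]
```

```bash
python3 -c "
from workcell import bot
print(bot.finish_job())"
```

```text
the job is handed in; nothing more can be done
None
```

The right arm is drawn out to its third hole with its brass button out, and I handed the job in at about 15 s of the 48 s allowed. No verdict came back.

**What I did:** I gripped the sleeve over hole 2 at 60 N and drew it outward in small steps. At hole 2 the pads held the button flush, and it passed under the wall at about 16 N. I carried on until the arm stopped hard at hole 3 with 17 N on the wrist, eased off, opened the fingers and backed away.

**Last checks:**
- **Button:** it shows brass in the hole nearest the post and stands about 6–7 mm proud by depth. Hole 2 is empty.
- **Right arm:** the box moved 55 mm, which puts the arm at roughly y = −0.197 m, close to the mirror image of the left arm. That is inside the required −0.208 to −0.18 m.
- **Left arm and tray:** both read within about 1 mm of their starting positions.
- **Robot:** it is clear of everything, with wrist force under 1 N.

**Not fully checked:**
- **Driver and carton:** neither was detected in the last top picture, where the robot probably hid them. In the wrist pictures they looked undisturbed, and the fingers stayed above their height.
- **Screwdriver:** only part of it was detected in the last top picture; what was visible had not moved.
- **First move:** it was refused because the rows were incomplete; nothing moved.

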